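# Lift the loaded tray out of the toolbox and hold it level

## Task

Open the toolbox on the bench: swing its lid right up and back, at least upright, so that it stays open. Then take the lift-out tray by its handle and lift it straight up out of the box, level enough all the way that nothing spills, and finish still holding it steady and level over the box, its underside at least 5 cm above the box's rim. Leave the other things on the bench where they are.

Things in the scene. Friction and masses are not known exactly. Their poses are not given: they have to be found in the camera images.
- toolbox: Grey plastic toolbox that does not move, 360 mm long (its y), 170 mm deep (its x) and 130 mm high without the lid; walls 4 mm. Origin: centre of its underside. x points from the front (grab lip, undone latches) to the hinges at the back, y along its length, z up. Front face at x = -85 mm, hinge at x = +85 mm, z = 130 mm.
- toolbox_rim (a point): Centre of the box's mouth, level with its rim, 130 mm above the bench.
- lid (a joint): Angle of the black lid, rad: 0 shut, 1.57 upright, 1.95 its stop (leaning back); it starts shut or a little ajar. A stiff hinge: the lid stays where it is left and takes about 5 N at the lip to swing up. The lid is a hollow cover 35 mm deep with a carrying handle on top.
- lid_hinge (a point): A point on the lid's hinge line (parallel to the box's y), at mid length.
- lid_lip (a point): Grab point in the lid's front grab lip: a flat tongue 46 mm wide (along the box's y), 10 mm thick, standing 36 mm out of the middle of the lid's front face. The point lies at mid thickness, 24 mm out from that face and 12 mm from the free end; with the lid shut it is 194 mm in front of the hinge line and 8 mm above it, and it swings with the lid. If the hand stays upright, the lip must turn between the fingers: grip it lightly, about 20 N.
- tray: The lift-out tray, 336 mm long (its y, parallel to the box's y), 146 mm wide (its x), walls 40 mm high, 0.25 kg empty. Origin: centre of its underside. It rests on two ledges at the ends of the box, its underside 75 mm above the bench, with about 8 mm play all round. A middle wall along y and three cross walls make eight compartments with floors 3 mm above the underside; besides the four loose pieces there are screws and washers that weigh nothing worth counting.
- tray_handle (a point): Middle of the tray's handle: a straight horizontal bar along the tray's y over its middle wall, 14 mm thick (x), 20 mm high, 70 mm above the tray's underside at mid height, free along 200 mm between its posts. It can be gripped anywhere along its length; the heaviest piece lies in a different compartment each time, so the balance point may lie up to about 50 mm from the middle.
- tray_under (a point): Centre of the tray's underside.
- socket_center (a point): Centre of a dark steel impact socket standing in the tray, 44 mm in diameter, 42 mm high, about 0.30 kg (varies by a quarter): by far the heaviest piece.
- coupling_center (a point): Centre of a plain steel pipe coupling standing in the tray, 33 mm in diameter, 36 mm high, about 0.14 kg.
- bolt_center (a point): Centre (half-way up) of a steel hex bolt standing on its head in the tray, 44 mm high, head 24 mm, shank 16 mm, about 0.08 kg.
- bush_center (a point): Centre of a white plastic bush standing in the tray, 30 mm in diameter, 30 mm high, about 0.02 kg.
- tape_measure: Bystander: tape measure standing on the bench, 70 x 36 x 64 mm high. Origin: centre of its underside.
- screwdriver: Bystander: black-handled screwdriver lying on the bench. Origin: under its middle; handle to its -x.
- marker: Bystander: black marker pen, 107 mm long along its x, 17 mm thick, lying on the bench. Origin: underside.
- glue_stick: Bystander: glue stick standing upright, 27 mm in diameter, 85 mm high. Origin: centre of its foot.

How it is judged:
On the way:
1. the lid stands open, upright or beyond (value of joint lid above 1.5 rad), for 0.2 s.
At the end, for the whole second after the job is handed in: Lid open over 1.48 rad; tray held by the gripper alone, clear of the box, within 80 mm of over its middle, underside at least 180 mm above the bench (50 mm above the rim), tilt under 0.10 rad, still (20 mm/s, 0.15 rad/s); all four pieces in the tray (value of joint lid above 1.48 rad and height (world z) of tray_under above 0.18 m and horizontal distance between tray_under and toolbox_rim below 0.08 m and angle between tray's own z axis and vertical below 0.1 rad and linear speed of tray below 0.02 m/s and angular speed of tray below 0.15 rad/s and contact force between the fingers and tray above 2 N and contact force between tray and toolbox below 0.1 N and x of socket_center in the frame of tray between -0.073 and 0.073 m and y of socket_center in the frame of tray between -0.168 and 0.168 m and z of socket_center in the frame of tray between 0 and 0.045 m and x of coupling_center in the frame of tray between -0.073 and 0.073 m and y of coupling_center in the frame of tray between -0.168 and 0.168 m and z of coupling_center in the frame of tray between 0 and 0.045 m and x of bolt_center in the frame of tray between -0.073 and 0.073 m and y of bolt_center in the frame of tray between -0.168 and 0.168 m and z of bolt_center in the frame of tray between 0 and 0.045 m and x of bush_center in the frame of tray between -0.073 and 0.073 m and y of bush_center in the frame of tray between -0.168 and 0.168 m and z of bush_center in the frame of tray between 0 and 0.045 m); the arm keeps its last pose, push and grip.
It fails at once if the tray is tipped by more than 0.3 rad, so that its pieces slide or fall (angle between tray's own z axis and vertical above 0.3 rad).
It fails at once if another thing on the bench is moved by more than 30 mm (distance of any of tape_measure, screwdriver, marker, glue_stick from where it was at the start of the episode above 0.03 m).
It also fails if it takes over 56 s, if anything falls off the work surface, if the arm or the gripper's body presses on something with over 40 N, if the wrist force passes 120 N, or if a joint passes its speed limit or range.

## Robot

A 6-joint arm with a two-finger parallel gripper is mounted at the origin on the work surface. World frame = base frame: x ahead of the robot, y to its left, z up, the work surface at z = 0. Lengths are in m, angles in rad, forces in N, time in s.
With the tool pointing down it reaches from about 0.35 to 0.725 m from the base axis. Payload 6 kg.
Tool frame: the origin (TCP) lies at the very end of the fingers, on their centre line; the grasp point (between the pads) lies 19 mm behind it (r.grip_point_offset is the distance from the TCP to the grasp point, in m); z points along the fingers, y is the direction in which the jaws open and shut (so a half turn about z gives the same grasp; the last joint's range is limited). The gripper opens to 85 mm and grips with 20 to 120 N. Pads are 22 mm wide; open, the fingers measure 114 mm over their backs; the gripper's body (76 mm by 85 mm) begins 54 mm behind the grasp point. The pads swing forward as they close: fully open they stand 13 mm farther back than shut.
Start: joints at [-0.972, 0.04, 0.085, 0, -1.615, -0.334], TCP at [0.157, -0.579, 0.194] pointing down, gripper open.
Joint ranges: [-2.56, 2.56], [-1.29, 2.01], [-1.08, 1.49], [-3.29, 1.98], [-2.81, -0.18], [-2.99, 2.99]. Speed limits (rad/s): [2.57, 2.57, 3.01, 3.14, 3.14, 3.14].

## Interface

Orientations are given as a unit quaternion [w, x, y, z].
In Python, from station import r gives the robot as it stands. Calls block until the motion is done:
- r.movep(position, orientation): joint-space move of the TCP to a pose.
- r.movel(position, rot=None, v=0.15): straight line of the TCP; rot=None keeps the orientation; v is the mean speed in m/s.
- r.set_joints(angles): joint-space move.
- r.gripper_to(opening, effort=None): finger opening in m; effort is the grip in N (None keeps the last); returns when the fingers have stopped.
- r.hold(seconds).
- r.solve_ik(position, orientation): joint angles nearest the present ones, or None.
- r.read_camera(name): name is "scene" or "top" or "wrist"; returns the picture (420x560x3 uint8, red, green, blue); there is no depth.
- r.camera_info(name): a dict with "K" (3x3 intrinsics, pixels), "R" (3x3) and "t" (3): a world point X has camera coordinates R X + t; the wrist camera has in their place "hand_eye" (4x4, takes a point from camera to tool coordinates, whose origin is the TCP and whose axes are the flange's). Camera axes: x right, y down, z forward; pixel columns grow to the right and rows downward; lengths in m; the calibration is good to about 2 mm. A picture is of the moment at which its call begins: read the wrist's pose just before it. camera_info takes no time and is no camera call.
A pose or a line that the arm cannot do raises r.PlanningError and nothing moves.
- r.finish_job(): hands the job in, once; it reports no verdict.
Readings, each from a call of its own:
- r.read_clock(): time.
- r.read_joints(): joint angles.
- r.read_qvel(): joint speeds.
- r.read_joint_torque(): joint torques, N m.
- r.read_eef_pos(): TCP position.
- r.read_ee_rot(): TCP orientation.
- r.read_wrist_force(): force on the tool from outside, world axes, zero at the start.
- r.read_torque(): the same for the moment, N m.
- r.read_finger_gap(): finger opening in m.
Only numpy, scipy, OpenCV 4.12 (cv2) and the standard library are available. Lean on these libraries where they do the work, as an engineer would, in place of code of your own. Each camera call takes 0.05 s, during which the arm holds its last target.

## Working session

There is one attempt and no reset: what is moved stays moved. The work goes in short steps, each a Python script; the robot and the scene stay as the last script left them, time stands still between calls to the robot, and variables do not carry over. Pictures are saved under pics/ and viewed, and the job is handed in when it is done.

```bash
ls; mkdir -p pics; python3 - <<'E'
from station import r
import cv2,numpy as np
np.set_printoptions(precision=4,suppress=True)
for n in("scene","top"):
    im=r.read_camera(n); cv2.imwrite(f"pics/{n}0.png",im[:,:,::-1])
    print(n,r.camera_info(n))
print(r.camera_info("wrist"),r.read_clock(),r.read_eef_pos(),r.read_ee_rot(),r.grip_point_offset)
E
```

```text
pics
scene {'K': array([[420.4603,   0.    , 275.5771],
       [  0.    , 420.4603, 198.8925],
       [  0.    ,   0.    ,   1.    ]]), 'R': array([[ 0.9482,  0.3173,  0.0162],
       [ 0.27  , -0.7777, -0.5678],
       [-0.1676,  0.5427, -0.823 ]]), 't': array([-0.5371, -0.0681,  1.1095])}
top {'K': array([[434.3977,   0.    , 277.5294],
       [  0.    , 434.3977, 209.0444],
       [  0.    ,   0.    ,   1.    ]]), 'R': array([[ 0.0145, -0.9999, -0.0037],
       [-0.9779, -0.0134, -0.2088],
       [ 0.2087,  0.0066, -0.978 ]]), 't': array([0.0495, 0.5408, 0.8231])}
{'K': array([[298.931 ,   0.    , 285.1357],
       [  0.    , 298.931 , 213.9073],
       [  0.    ,   0.    ,   1.    ]]), 'hand_eye': array([[-0.0004, -0.9532, -0.3024,  0.0772],
       [ 1.    , -0.0002, -0.0006, -0.0001],
       [ 0.0005, -0.3024,  0.9532, -0.1803],
       [ 0.    ,  0.    ,  0.    ,  1.    ]])} 0.1 [ 0.157  -0.5787  0.1931] [-0.0002 -0.132   0.9912  0.0008] 0.0187
```

View pics/scene0.png

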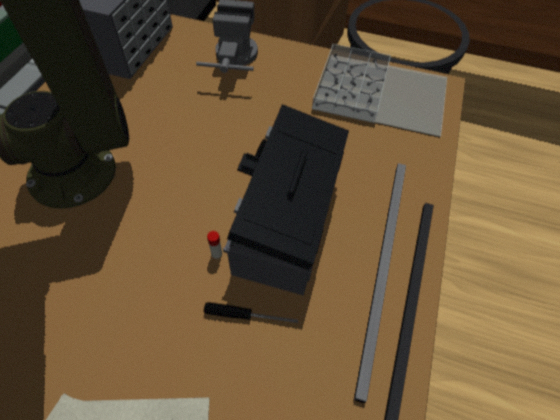

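View pics/top0.png

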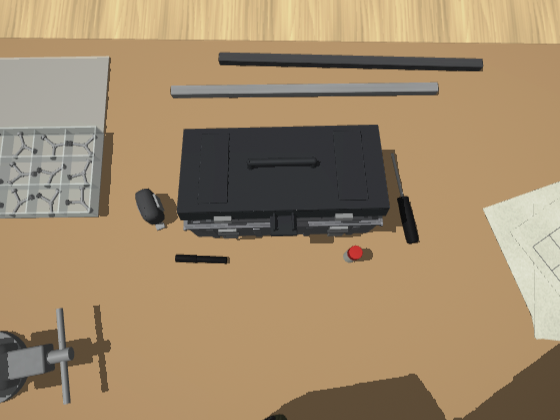

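```bash
python3 - <<'E'
import cv2
im=cv2.imread("pics/top0.png")
cv2.imwrite("pics/top0c.png",cv2.resize(cv2.convertScaleAbs(im[110:270,160:420],alpha=2.0,beta=20),None,fx=3,fy=3,interpolation=cv2.INTER_CUBIC))
im=cv2.imread("pics/scene0.png")
cv2.imwrite("pics/scene0c.png",cv2.resize(cv2.convertScaleAbs(im[100:300,190:370],alpha=2.0,beta=20),None,fx=3,fy=3,interpolation=cv2.INTER_CUBIC))
E
```

```text
(no output)
```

View pics/top0c.png

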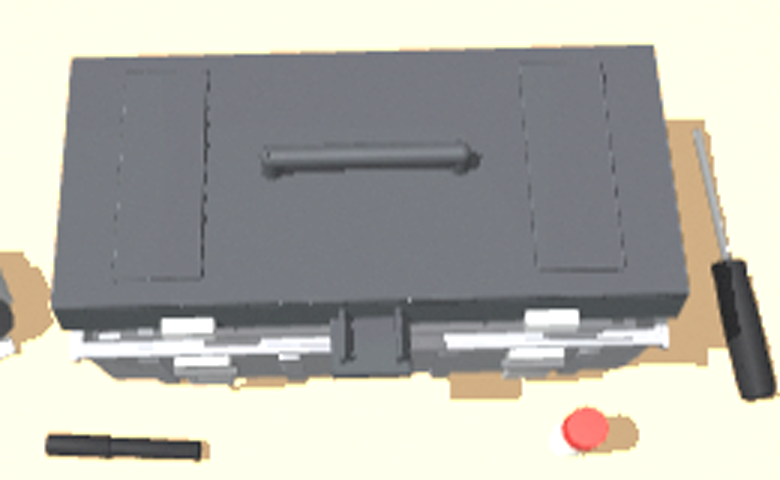

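View pics/scene0c.png

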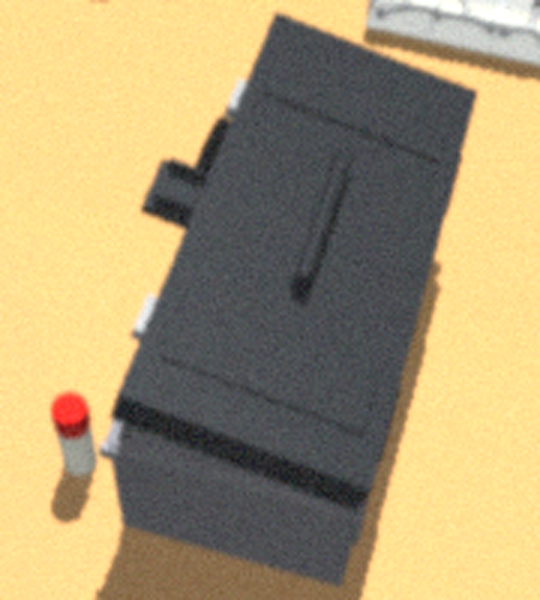

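```bash
cat > h.py <<'E'
import numpy as np, cv2
from scipy.optimize import least_squares
from scipy.spatial.transform import Rotation as Ro
np.set_printoptions(precision=4,suppress=True)
from station import r
def proj(n,X):
    c=r.camera_info(n); p=(c["R"]@np.atleast_2d(X).T).T+c["t"]; q=p@c["K"].T
    return q[:,:2]/q[:,2:]
def lidpts(P,x,y,yaw,th):
    P=np.atleast_2d(P) # hinge frame pts, x toward back
    c,s=np.cos(th),np.sin(th)
    # opening: point at -x rises
    X=np.stack([P[:,0]*c+P[:,2]*s, P[:,1], -P[:,0]*s+P[:,2]*c],1)+[0.085,0,0.130]
    c,s=np.cos(yaw),np.sin(yaw)
    return np.stack([x+c*X[:,0]-s*X[:,1], y+s*X[:,0]+c*X[:,1], X[:,2]],1)
E
python3 - <<'E'
from h import *
tc=np.array([[72,58],[654,46],[688,292],[54,304],[684,316],[60,328]])/3+[160,110]
ti=[(0,1,1),(0,-1,1),(-1,-1,1),(-1,1,1),(-1,-1,0),(-1,1,0)]
sc=np.array([[278,14],[475,93],[368,490],[120,400],[118,418],[362,506]])/3+[190,100]
si=[(-1,1,1),(0,1,1),(0,-1,1),(-1,-1,1),(-1,-1,0),(0,-1,0)]
def pts(idx,L,D):
    return np.array([[a*D,b*L,c*0.035] for a,b,c in idx])
def f(v):
    x,y,yaw,th,L,D=v
    a=(proj("top",lidpts(pts(ti,L,D),x,y,yaw,th))-tc)
    b=(proj("scene",lidpts(pts(si,L,D),x,y,yaw,th))-sc)
    return np.r_[a.ravel(),b.ravel()]
for fixed in (0,1):
    g=(lambda v:f(v)) if not fixed else (lambda v:f(np.r_[v[:4],.18,.17]))
    s=least_squares(g,[0.5,0,0,0.05,.18,.17],loss="soft_l1")
    print(s.x); print(g(s.x).reshape(-1,2).round(1))
    v=s.x; lip=lidpts([[-.206,.023,.008+.005],[-.206,-.023,.013],[-.170,-.023,.013],[-.17,.023,.013],[-.194,0,.008]],*v[:4])
    print(lip[-1]); print((proj("top",lip)-[160,110])*3); print((proj("scene",lip)-[190,100])*3)
E
```

```text
[0.5809 0.0489 0.0371 0.2049 0.1796 0.1663]
[[-0.2 -0.4]
 [-0.  -0.8]
 [-0.1 -0.8]
 [-0.6  0. ]
 [-3.3 -0.7]
 [ 1.7 -0.1]
 [-0.6  0.2]
 [-0.1 -0.9]
 [-0.1 -0.2]
 [-0.3 -1. ]
 [-1.8  0.9]
 [-3.2  1.3]]
[0.4777 0.0451 0.1773]
[[331.2245 377.3264]
 [412.1754 375.4675]
 [409.6985 317.1101]
 [330.3052 318.9291]
 [371.086  359.8274]]
[[159.4156 159.3903]
 [138.2958 206.7655]
 [186.0651 224.745 ]
 [205.8511 176.9183]
 [163.6681 192.6855]]
[0.5834 0.0491 0.0369 0.2075 0.18   0.17  ]
[[-0.4 -1.7]
 [ 0.1 -2.1]
 [ 0.3 -0.4]
 [-1.1  0.5]
 [-2.9 -0.2]
 [ 1.3  0.4]
 [-0.9 -0.4]
 [ 1.1 -0.8]
 [ 1.2  0.4]
 [-1.  -1.3]
 [-2.5  0.6]
 [-2.   1.8]]
[0.4803 0.0453 0.1778]
[[331.0142 372.6756]
 [411.961  370.8302]
 [409.4932 312.6277]
 [330.1128 314.4333]
 [370.8797 355.2828]]
[[162.7951 159.6722]
 [141.7427 207.0938]
 [189.5255 225.167 ]
 [209.2411 177.2948]
 [167.0526 193.017 ]]
```

```bash
cat >> h.py <<'E'
BX,BY,YAW,TH0=0.582,0.049,0.037,0.206
def down(yaw): # tool z down, tool y along direction yaw+90deg (box y when yaw=YAW), tool x = -?
    zz=np.array([0,0,-1.]); yy=np.array([-np.sin(yaw),np.cos(yaw),0]); xx=np.cross(yy,zz)
    q=Ro.from_matrix(np.stack([xx,yy,zz],1)).as_quat(); return np.array([q[3],*q[:3]])
def gp(th,R=0.198,dx=0.0):
    p=lidpts([[-R,0,.008]],BX,BY,YAW,th)[0]; return p-[0,0,r.grip_point_offset]
def st(): print("t",r.read_clock(),"p",r.read_eef_pos(),"F",r.read_wrist_force(),"gap",r.read_finger_gap())
E
python3 - <<'E'
from h import *
for a in (0,np.pi):
    q=down(YAW+a)
    print("yaw",a)
    for th in (TH0,.6,1.0,1.3,1.57,1.65,1.7,1.75,1.8): print(th,gp(th),r.solve_ik(gp(th),q))
    for a2 in(np.pi/2,): print("tray",r.solve_ik([BX,BY,.126],down(YAW+a+a2)),r.solve_ik([BX,BY,.29],down(YAW+a+a2)))
print(r.solve_ik(gp(1.7)+[0,0,.05],down(YAW)))
E
```

```text
yaw 0
0.206 [0.4749 0.045  0.1596] [ 0.5191 -0.2961 -0.2828  0.     -1.5841 -2.0529]
0.6 [0.5082 0.0463 0.2297] [ 0.4861 -0.1922 -0.0697  0.     -1.6933 -2.0199]
1.0 [0.5668 0.0484 0.2822] [ 0.438  -0.0149  0.1907  0.     -1.7764 -1.9718]
1.3 [0.6217 0.0505 0.3042] [ 0.4015  0.1465  0.4009  0.     -1.8253 -1.9353]
1.57 [0.6748 0.0524 0.3093] [ 0.3721  0.303   0.5933  0.     -1.8611 -1.9059]
1.65 [0.6906 0.053  0.308 ] [ 0.3643  0.3504  0.6498  0.     -1.8702 -1.8981]
1.7 [0.7004 0.0534 0.3066] [ 0.3596  0.3801  0.6848  0.     -1.8756 -1.8934]
1.75 [0.7101 0.0537 0.3047] [ 0.3551  0.4097  0.7195  0.     -1.8806 -1.8889]
1.8 [0.7197 0.0541 0.3023] [ 0.3508  0.4393  0.7539  0.     -1.8853 -1.8846]
tray [ 0.4271  0.0009 -0.0785  0.     -1.4915 -0.3901] [ 0.4271  0.0298  0.2501  0.     -1.7911 -0.3901]
yaw 3.141592653589793
0.206 [0.4749 0.045  0.1596] [ 0.5191 -0.2961 -0.2828  0.     -1.5841  1.0887]
0.6 [0.5082 0.0463 0.2297] [ 0.4861 -0.1922 -0.0697  0.     -1.6933  1.1217]
1.0 [0.5668 0.0484 0.2822] [ 0.438  -0.0149  0.1907  0.     -1.7764  1.1698]
1.3 [0.6217 0.0505 0.3042] [ 0.4015  0.1465  0.4009  0.     -1.8253  1.2063]
1.57 [0.6748 0.0524 0.3093] [ 0.3721  0.303   0.5933  0.     -1.8611  1.2357]
1.65 [0.6906 0.053  0.308 ] [ 0.3643  0.3504  0.6498  0.     -1.8702  1.2435]
1.7 [0.7004 0.0534 0.3066] [ 0.3596  0.3801  0.6848  0.     -1.8756  1.2482]
1.75 [0.7101 0.0537 0.3047] [ 0.3551  0.4097  0.7195  0.     -1.8806  1.2527]
1.8 [0.7197 0.0541 0.3023] [ 0.3508  0.4393  0.7539  0.     -1.8853  1.257 ]
tray [ 0.4271  0.0009 -0.0785  0.     -1.4915  2.7515] [ 0.4271  0.0298  0.2501  0.     -1.7911  2.7515]
[ 0.3596  0.4422  0.8632  0.     -1.9919 -1.8934]
```

```bash
python3 - <<'E'
from h import *
q=down(YAW)
p=r.read_eef_pos(); r.movel([p[0],p[1],.30],v=.3)
g=gp(TH0)
r.movep([g[0],g[1],.27],q); st()
cv2.imwrite("pics/w1.png",r.read_camera("wrist")[:,:,::-1])
cv2.imwrite("pics/t1.png",r.read_camera("top")[:,:,::-1])
E
```

```text
t 3.0833 p [0.475  0.0445 0.27  ] F [0.5147 0.305  0.5415] gap 0.08570292532066762
```

View pics/w1.png

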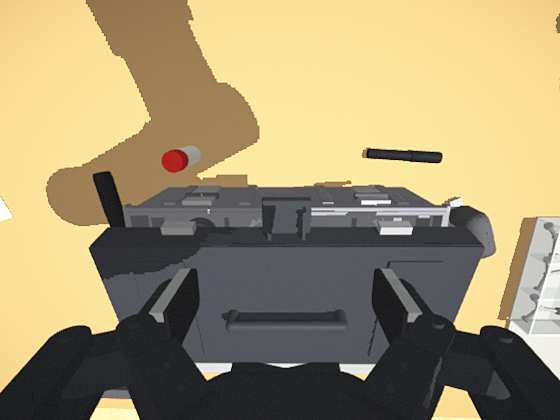

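```bash
python3 - <<'E'
from h import *
im=cv2.imread("pics/w1.png")
c=r.camera_info("wrist"); T=np.eye(4); qq=r.read_ee_rot(); T[:3,:3]=Ro.from_quat([*qq[1:],qq[0]]).as_matrix(); T[:3,3]=r.read_eef_pos()
W=np.linalg.inv(T@c["hand_eye"])
X=lidpts([[-.206,.023,.013],[-.206,-.023,.013],[-.170,-.023,.013],[-.17,.023,.013],[-.17,.18,.035],[-.17,-.18,.035],[-.198,0,.013]],BX,BY,YAW,TH0)
p=(W[:3,:3]@X.T).T+W[:3,3]; uv=p@c["K"].T; uv=uv[:,:2]/uv[:,2:]; print(uv)
s=4
cr=cv2.resize(cv2.convertScaleAbs(im[170:260,200:380],alpha=2,beta=20),None,fx=s,fy=s,interpolation=cv2.INTER_NEAREST)
for u in uv: cv2.circle(cr,tuple(((u-[200,170])*s).astype(int)),4,(0,0,255),-1)
cv2.imwrite("pics/w1c.png",cr)
E
```

```text
[[310.9736 199.3592]
 [260.8455 199.4178]
 [262.369  232.399 ]
 [309.4623 232.3488]
 [483.3073 245.3051]
 [ 88.8606 245.7096]
 [285.9091 207.0808]]
```

View pics/w1c.png

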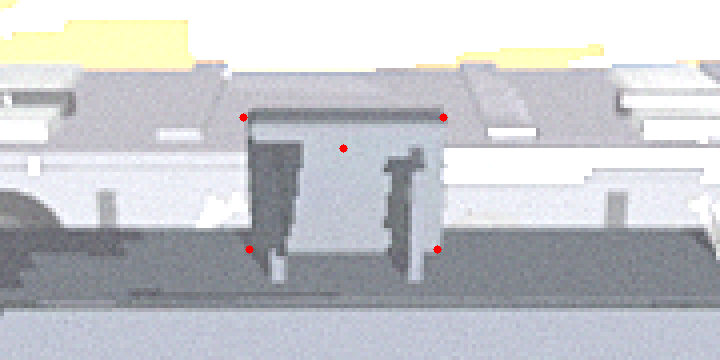

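```bash
python3 - <<'E'
from h import *
g=gp(TH0)
r.movel(g,v=.12); st()
r.gripper_to(0.03,effort=20); st()
for th in (.4,.6):
    r.movel(gp(th),v=.15); st()
cv2.imwrite("pics/s2.png",r.read_camera("scene")[:,:,::-1])
E
```

```text
t 4.25 p [0.4753 0.0451 0.1606] F [ 0.3363 -0.2139 -0.1616] gap 0.0853919786172785
t 4.825 p [0.4749 0.045  0.1596] F [-0.3568  0.3974  0.4105] gap 0.030194968659219685
t 5.2333 p [0.488  0.0457 0.1959] F [-1.0368  0.1286 -0.7845] gap 0.029852592179072903
t 5.65 p [0.5079 0.0464 0.2288] F [ 0.0775  0.6025 -0.882 ] gap 0.030074597042120742
```

View pics/s2.png

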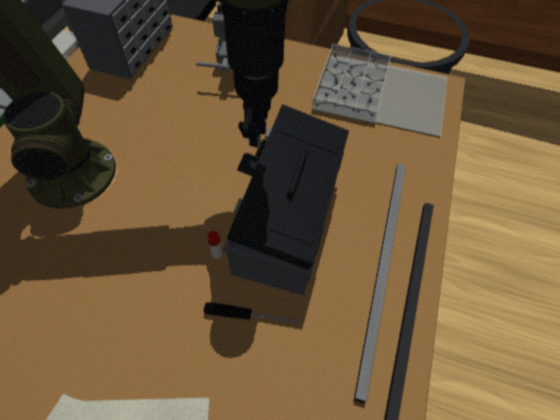

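```bash
python3 - <<'E'
from h import *
r.movel(r.read_eef_pos()+[-.03,0,.03],v=.2);r.gripper_to(0.085)
qq=r.read_ee_rot();print(list(qq),list(r.read_eef_pos()))
im=r.read_camera("wrist")[:,:,::-1]
cv2.imwrite("pics/w3.png",im)
cv2.imwrite("pics/w3c.png",cv2.resize(cv2.convertScaleAbs(im[100:300,150:400],alpha=2,beta=20),None,fx=3,fy=3))
t=r.read_camera("top")[:,:,::-1]
cv2.imwrite("pics/t3c.png",cv2.resize(cv2.convertScaleAbs(t[110:270,160:420],alpha=2.0,beta=20),None,fx=3,fy=3,interpolation=cv2.INTER_CUBIC))
E
```

```text
[np.float64(-0.0001606602941773209), np.float64(-0.018445928945107163), np.float64(0.9998298436641012), np.float64(-7.491489095714363e-05)] [np.float64(0.47759363561255763), np.float64(0.0462931429689197), np.float64(0.2582594234046021)]
```

View pics/w3c.png

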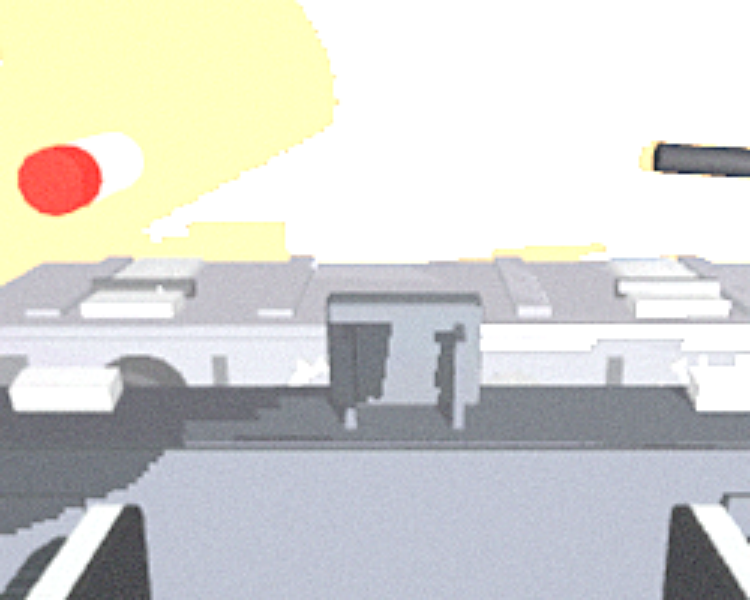

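View pics/t3c.png

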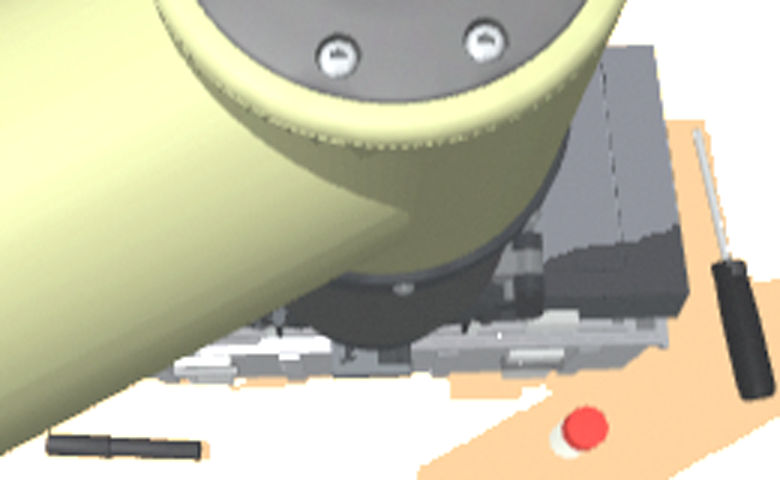

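```bash
cat > fit.py <<'E'
from h import *
c=r.camera_info("wrist")
def wproj(pos,q,X):
    T=np.eye(4);T[:3,:3]=Ro.from_quat([*q[1:],q[0]]).as_matrix();T[:3,3]=pos
    W=np.linalg.inv(T@c["hand_eye"]);p=X@W[:3,:3].T+W[:3,3];uv=p@c["K"].T;return uv[:,:2]/uv[:,2:]
q3=[-0.00016,-0.018446,0.99983,-0.000075]
P3=[0.47759,0.04629,0.25826]; P1=[0.475,0.0445,0.270]
w3=np.array([[480,303],[330,303],[480,294],[330,294]])/3+[150,100]
w1=np.array([[443,122],[249,122],[443,110],[249,110]])/4+[200,170]
w1lid=np.array([[484,232],[90,246]])
tl=np.array([[407,374]])/3+[160,110]
sl=np.array([[165,160],[143,210]])/3+[190,100]
E
cat > f2.py <<'E'
from fit import *
# free 3D triangulation of lip end (top edge midpoint), yaw fixed, width .046
u=np.array([-np.sin(YAW),np.cos(YAW),0])
def ends(m): return np.array([m+.023*u,m-.023*u])
def res(v):
    E=ends(v[:3]); 
    return wproj(P3,q3,E)-w3[:2],wproj(P1,q3,E)-w1[:2],proj("scene",E)-sl,
def g(v,k): return np.concatenate([a.ravel() for i,a in enumerate(res(v)) if i in k])
for k in ((0,1),(2,),(0,1,2)):
    s=least_squares(lambda v:g(v,k),[.47,.045,.18]);print(k,s.x,s.cost); print(*[a.round(1).tolist() for a in res(s.x)])
    print((proj("top",ends(s.x))-[160,110])*3)
E
python3 f2.py
```

```text
(0, 1) [0.4719 0.0456 0.1744] 0.09046071062813317
[[-0.0, 0.0], [-0.3, 0.0]] [[-0.0, -0.0], [0.3, -0.0]] [[0.6, 3.1], [1.0, 2.2]]
[[330.1372 371.5162]
 [409.8936 369.6926]]
(2,) [0.4831 0.018  0.2193] 0.0003338648168686421
[[-31.6, 27.7], [-40.4, 27.7]] [[-30.0, 26.2], [-37.4, 26.2]] [[0.0, 0.0], [-0.0, -0.0]]
[[379.4778 339.1356]
 [463.9298 337.2069]]
(0, 1, 2) [0.4701 0.0456 0.1812] 1.3701658654352584
[[0.7, 0.0], [-0.9, 0.1]] [[0.7, -0.0], [-0.2, 0.0]] [[-0.3, 0.9], [0.0, -0.0]]
[[329.8467 372.8426]
 [410.3632 371.0014]]
```

```bash
python3 - <<'E'
import cv2
im=cv2.imread("pics/scene0.png")
cv2.imwrite("pics/s0l.png",cv2.resize(cv2.convertScaleAbs(im[140:190,225:285],alpha=3.0,beta=20),None,fx=10,fy=10,interpolation=cv2.INTER_CUBIC))
im=cv2.imread("pics/top0.png")
cv2.imwrite("pics/t0l.png",cv2.resize(cv2.convertScaleAbs(im[195:245,255:315],alpha=3.0,beta=20),None,fx=10,fy=10,interpolation=cv2.INTER_CUBIC))
E
```

```text
(no output)
```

View pics/s0l.png

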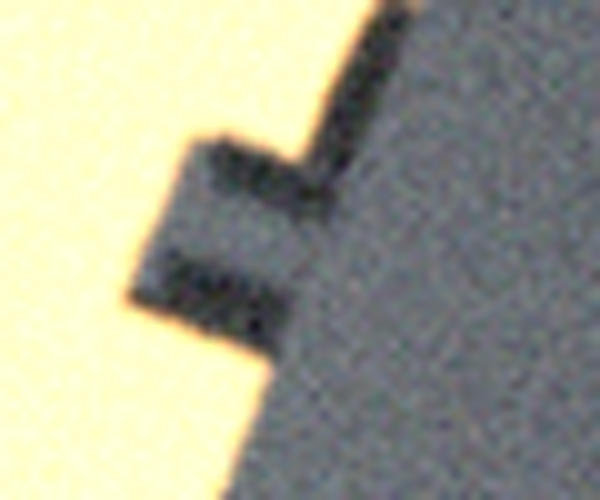

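View pics/t0l.png

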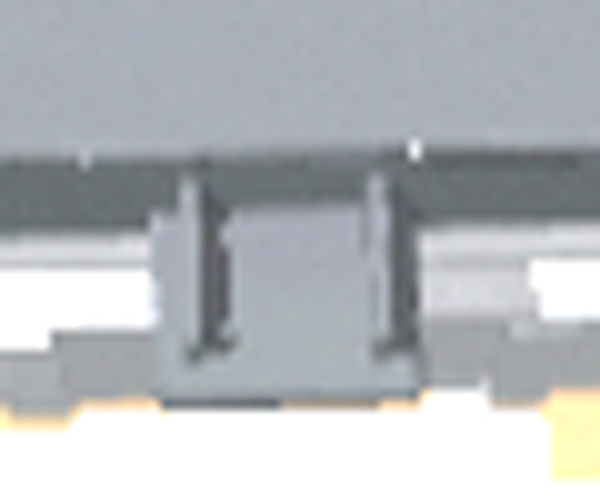

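```bash
python3 - <<'E'
from fit import *
im=cv2.imread("pics/w3.png")
H=np.linalg.inv(c["hand_eye"])
im=cv2.convertScaleAbs(im,alpha=2,beta=20)
for dz,col in ((0,(0,0,255)),(-.013,(0,255,0)),(-.019,(255,0,0))):
    X=np.array([[x,y,dz] for x in(-.011,.011) for y in(-.0427,.0427)])
    p=X@H[:3,:3].T+H[:3,3];uv=p@c["K"].T;uv=uv[:,:2]/uv[:,2:];print(dz,uv.round(0).tolist())
    for u in uv: cv2.circle(im,tuple(u.astype(int)),2,col,-1)
cv2.imwrite("pics/w3d.png",im[180:,:])
E
```

```text
0 [[221.0, 258.0], [350.0, 258.0], [219.0, 227.0], [352.0, 227.0]]
-0.013 [[217.0, 268.0], [354.0, 268.0], [214.0, 235.0], [356.0, 235.0]]
-0.019 [[215.0, 272.0], [356.0, 272.0], [212.0, 238.0], [359.0, 238.0]]
```

View pics/w3d.png

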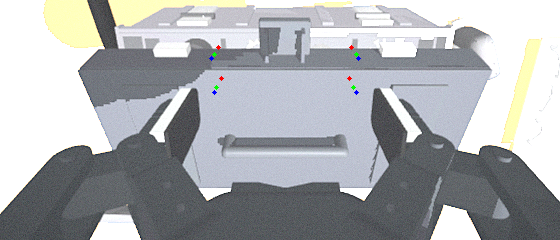

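```bash
python3 - <<'E'
from fit import *
out=[]
for g in (.046,.014):
    r.gripper_to(g); im=r.read_camera("wrist")[:,:,::-1]; out.append(cv2.convertScaleAbs(im[180:],alpha=2,beta=20))
    H=np.linalg.inv(c["hand_eye"]);gg=r.read_finger_gap()
    for dz,col in ((0,(0,0,255)),(-.019,(255,0,0)),(-.04,(0,255,0))):
        X=np.array([[x,y,dz] for x in(-.011,.011) for y in(-gg/2,gg/2)])
        p=X@H[:3,:3].T+H[:3,3];uv=p@c["K"].T;uv=uv[:,:2]/uv[:,2:]
        for u in uv: cv2.circle(out[-1],tuple((u-[0,180]).astype(int)),2,col,-1)
cv2.imwrite("pics/w4.png",np.vstack(out))
s=r.read_camera("scene")[:,:,::-1]; cv2.imwrite("pics/s4.png",cv2.resize(cv2.convertScaleAbs(s[80:230,180:330],alpha=3,beta=20),None,fx=4,fy=4))
print(r.read_eef_pos(),proj("scene",r.read_eef_pos()),r.read_clock())
E
```

```text
[0.4776 0.0463 0.2584] [[242.9022 138.0155]] 7.7667
```

View pics/w4.png

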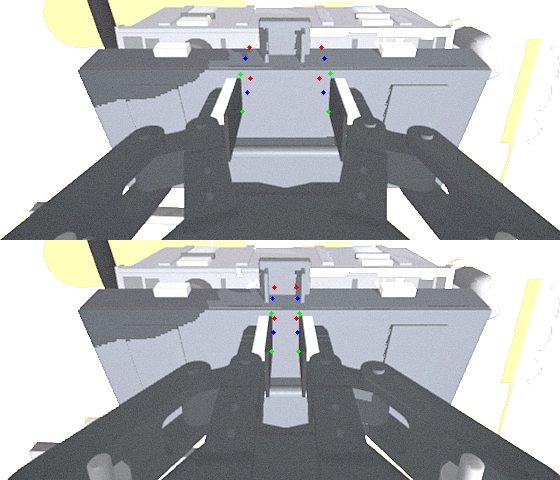

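View pics/s4.png

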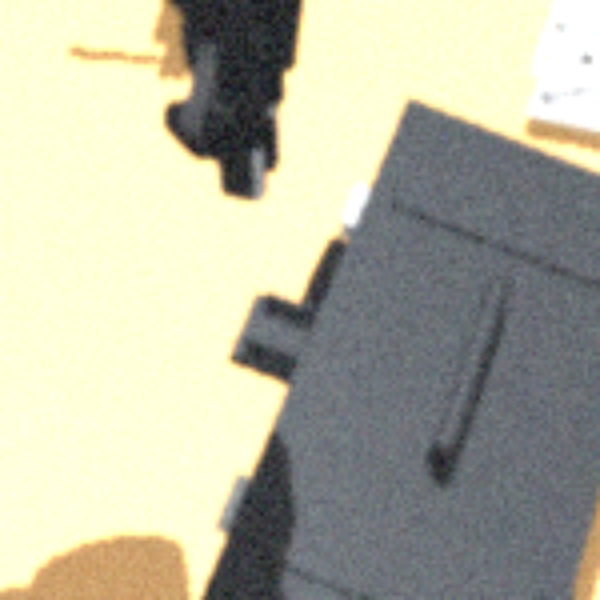

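```bash
python3 - <<'E'
from fit import *
p=np.array([0.4776,.0463,.2584])
for d in (0,.02,.03,.04,.05):
    X=np.array([p+[sx*.011,sy*.012,d] for sx in(-1,1) for sy in(-1,1)])
    print(d,((proj("scene",X)-[180,80])*4).round(0).tolist())
# triangulate tip from wrist at gap .014 and .046: tool-frame z from row given x=.011
H=np.linalg.inv(c["hand_eye"])
for d in (.02,.03,.035,.04,.045,.05):
    o=[]
    for g in (.046,.014):
        X=np.array([[.011,-g/2,-d],[.011,g/2,-d],[-.011,-g/2,-d]]);q=X@H[:3,:3].T+H[:3,3];uv=q@c["K"].T;uv=uv[:,:2]/uv[:,2:]-[0,180];o.append(uv.round(0).tolist())
    print(d,o)
E
python3 - <<'E'
import cv2
im=cv2.imread("pics/w4.png")
a=cv2.resize(im[60:170,190:380],None,fx=4,fy=4,interpolation=cv2.INTER_NEAREST); cv2.imwrite("pics/w4a.png",a)
E
```

```text
0 [[222.0, 244.0], [240.0, 210.0], [264.0, 255.0], [281.0, 221.0]]
0.02 [[220.0, 216.0], [238.0, 182.0], [262.0, 227.0], [279.0, 193.0]]
0.03 [[218.0, 201.0], [237.0, 168.0], [261.0, 212.0], [279.0, 178.0]]
0.04 [[217.0, 187.0], [235.0, 153.0], [260.0, 198.0], [278.0, 164.0]]
0.05 [[216.0, 172.0], [234.0, 138.0], [259.0, 183.0], [277.0, 149.0]]
0.02 [[[246.0, 59.0], [325.0, 59.0], [247.0, 93.0]], [[273.0, 59.0], [297.0, 59.0], [274.0, 93.0]]]
0.03 [[[243.0, 66.0], [327.0, 66.0], [245.0, 102.0]], [[273.0, 66.0], [298.0, 66.0], [273.0, 102.0]]]
0.035 [[[242.0, 70.0], [329.0, 70.0], [244.0, 106.0]], [[272.0, 70.0], [299.0, 70.0], [273.0, 106.0]]]
0.04 [[[241.0, 74.0], [330.0, 74.0], [243.0, 111.0]], [[272.0, 74.0], [299.0, 74.0], [272.0, 111.0]]]
0.045 [[[239.0, 78.0], [332.0, 78.0], [241.0, 117.0]], [[271.0, 78.0], [299.0, 78.0], [272.0, 117.0]]]
0.05 [[[238.0, 83.0], [333.0, 83.0], [240.0, 122.0]], [[271.0, 83.0], [300.0, 83.0], [272.0, 122.0]]]
```

View pics/w4a.png

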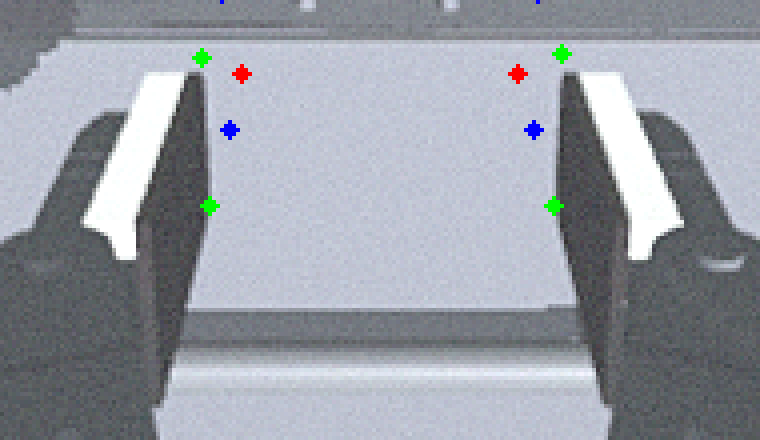

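```bash
cat >> h.py <<'E'
OFF=0.064
def gp(th,R=0.198,dz=0.0):
    return lidpts([[-R,0,.008]],BX,BY,YAW,th)[0]-[0,0,OFF]
E
python3 - <<'E'
from fit import *
r.gripper_to(.085)
g=gp(TH0)
p=r.read_eef_pos(); r.movel([g[0],g[1],p[2]],v=.15)
for z in (.20,.16,.135,g[2]):
    r.movel([g[0],g[1],z],v=.1); F=r.read_wrist_force(); print(z,F)
    if np.linalg.norm(F)>6: break
st()
im=r.read_camera("wrist")[:,:,::-1]
cv2.imwrite("pics/w5.png",cv2.convertScaleAbs(im,alpha=2,beta=20))
E
```

```text
0.2 [ 1.0976 -0.4705  0.7211]
0.16 [0.325  0.5589 1.3493]
0.135 [-0.9337 -0.2788  0.2798]
0.11433098697352936 [ 0.3326 -0.562   1.4336]
t 10.7417 p [0.4748 0.0448 0.1143] F [ 0.3326 -0.562   1.4336] gap 0.08497728026344925
```

View pics/w5.png

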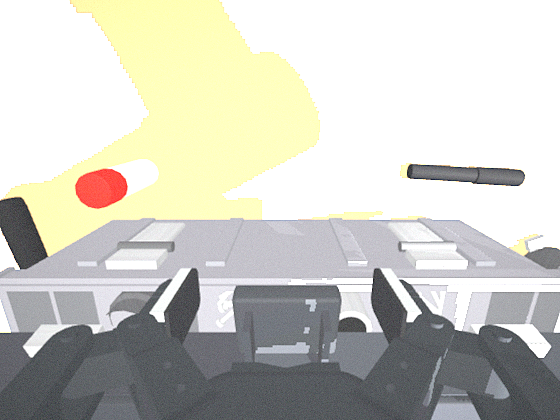

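```bash
sed -i 's/^OFF=.*/OFF=0.058/' h.py; python3 - <<'E'
from fit import *
g=gp(TH0); r.movel(g,v=.1)
r.gripper_to(0.03,effort=20); st()
im=r.read_camera("wrist")[:,:,::-1]
cv2.imwrite("pics/w6.png",cv2.convertScaleAbs(im,alpha=2,beta=20))
if r.read_finger_gap()>.04:
  for th in (.35,.5):
    r.movel(gp(th),v=.1); st()
im=r.read_camera("wrist")[:,:,::-1]
cv2.imwrite("pics/w7.png",cv2.convertScaleAbs(im,alpha=2,beta=20))
E
```

```text
t 11.4833 p [0.4748 0.0454 0.1202] F [-1.4479  2.017  -0.2485] gap 0.04571452191852867
t 11.9667 p [0.4842 0.0458 0.1478] F [0.1028 4.7519 1.338 ] gap 0.04546542084591664
t 12.4167 p [0.4977 0.0462 0.1741] F [ 2.7146  5.573  -0.5853] gap 0.04552755574398318
```

View pics/w7.png

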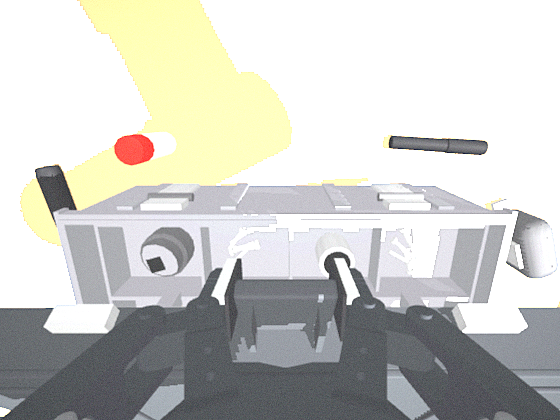

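```bash
python3 - <<'E'
from fit import *
for th in np.arange(.65,1.7,.15).tolist()+[1.75]:
    r.movel(gp(th),v=.12); F=r.read_wrist_force(); print(round(th,2),F,r.read_finger_gap())
    if np.linalg.norm(F)>35 or r.read_finger_gap()<.04: break
st()
s=r.read_camera("scene")[:,:,::-1]; cv2.imwrite("pics/s8.png",cv2.convertScaleAbs(s,alpha=2,beta=10))
E
```

```text
0.65 [ 2.5561  5.2265 -0.5396] 0.045866165868385045
0.8 [ 2.9221  4.5075 -1.7283] 0.045539103705444464
0.95 [ 2.4766  4.5913 -2.7834] 0.0455050845837597
1.1 [ 3.2882  5.0348 -2.6962] 0.04559079086962091
1.25 [ 2.6545  3.5804 -3.0741] 0.04565861240043743
1.4 [ 2.0122  5.0173 -3.0922] 0.04556871293690415
1.55 [ 1.8718  5.1863 -2.542 ] 0.04586247208955701
1.75 [ 2.0648  5.8873 -1.8488] 0.04565844925889609
t 15.75 p [0.7108 0.0542 0.265 ] F [ 2.0648  5.8873 -1.8488] gap 0.04565844925889609
```

View pics/s8.png

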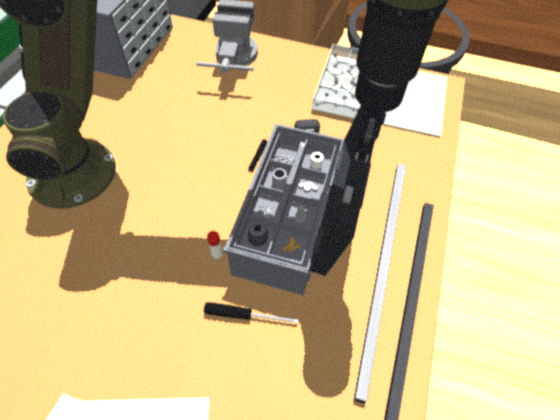

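```bash
python3 - <<'E'
from fit import *
r.gripper_to(.085)
p=r.read_eef_pos(); r.movel(p+[0,0,.06],v=.15)
r.movel([.45,.03,.34],v=.35); st()
for n in("scene","top"):
    cv2.imwrite(f"pics/{n}9.png",r.read_camera(n)[:,:,::-1])
im=cv2.imread("pics/top9.png")
cv2.imwrite("pics/top9c.png",cv2.resize(cv2.convertScaleAbs(im[90:270,160:420],alpha=2.0,beta=20),None,fx=3,fy=3,interpolation=cv2.INTER_CUBIC))
im=cv2.imread("pics/scene9.png")
cv2.imwrite("pics/scene9c.png",cv2.resize(cv2.convertScaleAbs(im[100:300,190:390],alpha=2.0,beta=20),None,fx=3,fy=3,interpolation=cv2.INTER_CUBIC))
E
```

```text
t 17.8917 p [0.4504 0.0302 0.3389] F [ 0.2627 -0.6342  0.7376] gap 0.08461604475515855
```

View pics/top9c.png

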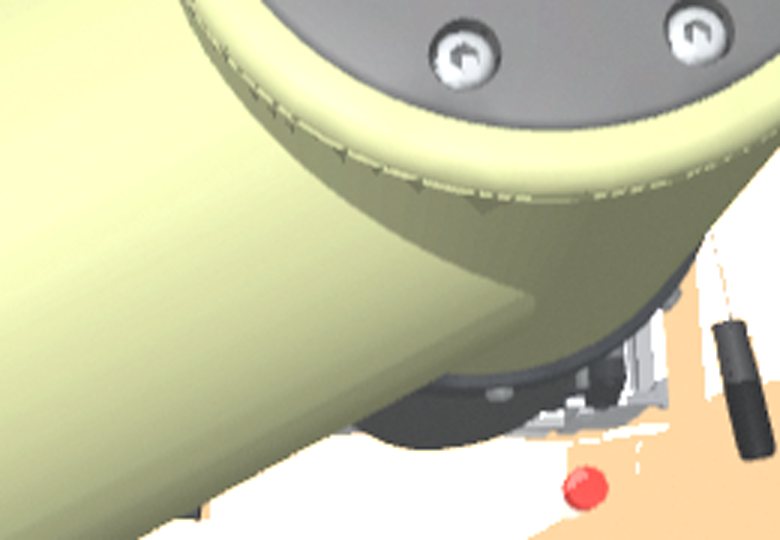

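View pics/scene9c.png

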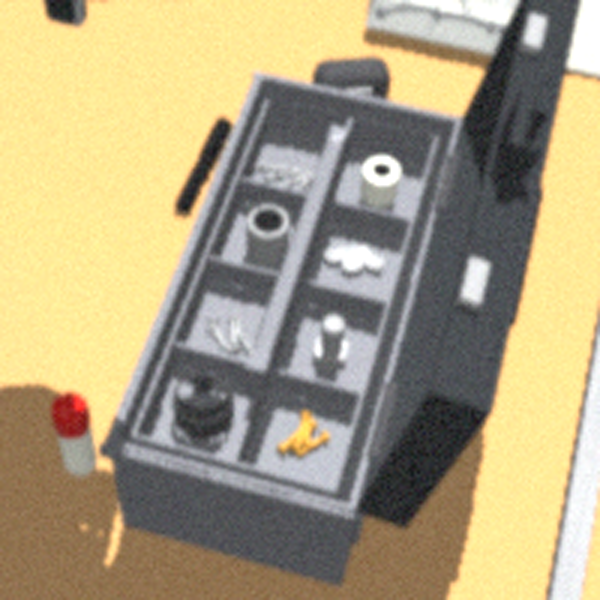

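```bash
python3 - <<'E'
from fit import *
r.movep([.5835,.008,.32],down(YAW+np.pi/2)); st()
print(list(r.read_ee_rot()))
im=r.read_camera("wrist")[:,:,::-1]
cv2.imwrite("pics/w10.png",cv2.convertScaleAbs(im,alpha=1.6,beta=10))
cv2.imwrite("pics/top10.png",cv2.convertScaleAbs(r.read_camera("top")[:,:,::-1],alpha=1.6,beta=10))
X=lidpts([[-.085,y,-.13+.145] for y in (.1,0,-.1)],BX,BY,YAW,0)
print(wproj(r.read_eef_pos(),r.read_ee_rot(),X))
E
```

```text
t 19.5167 p [0.5836 0.008  0.3199] F [-0.299  -0.2116  0.3176] gap 0.08507206430768627
[np.float64(0.0001012610515581483), np.float64(0.7197659535780917), np.float64(-0.6942167972696912), np.float64(1.4304971577963e-05)]
[[285.3788 288.002 ]
 [285.3354 217.9416]
 [285.2844 135.5744]]
```

View pics/w10.png

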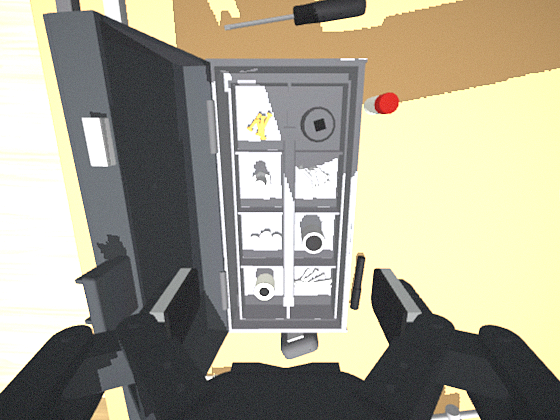

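View pics/top10.png

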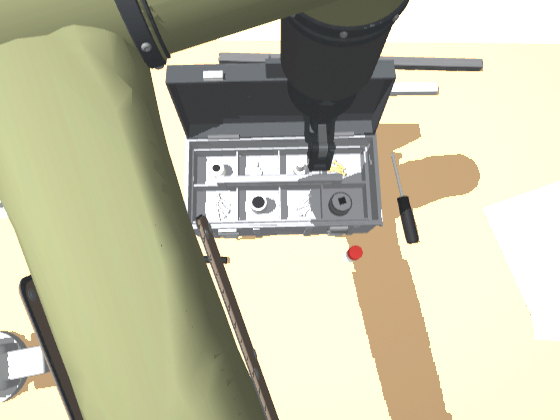

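```bash
python3 - <<'E'
import cv2
im=cv2.imread("pics/w10.png")
cv2.imwrite("pics/w10a.png",cv2.resize(im[70:200,200:380],None,fx=4,fy=4,interpolation=cv2.INTER_NEAREST))
cv2.imwrite("pics/w10b.png",cv2.resize(im[200:330,200:380],None,fx=4,fy=4,interpolation=cv2.INTER_NEAREST))
E
```

```text
(no output)
```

View pics/w10a.png

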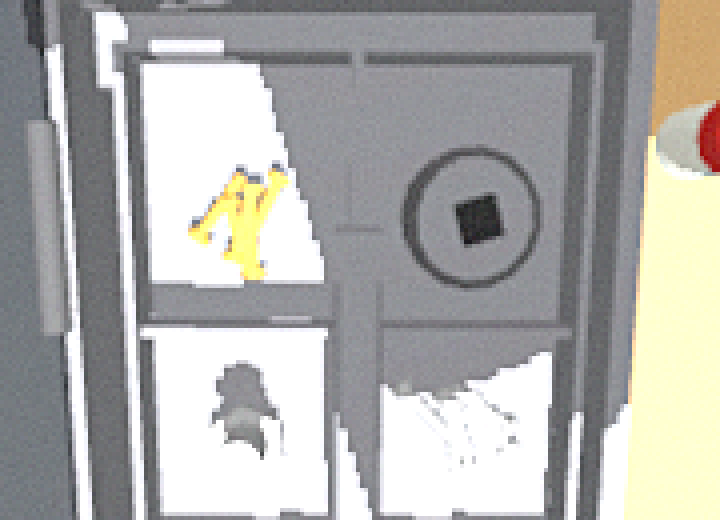

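View pics/w10b.png

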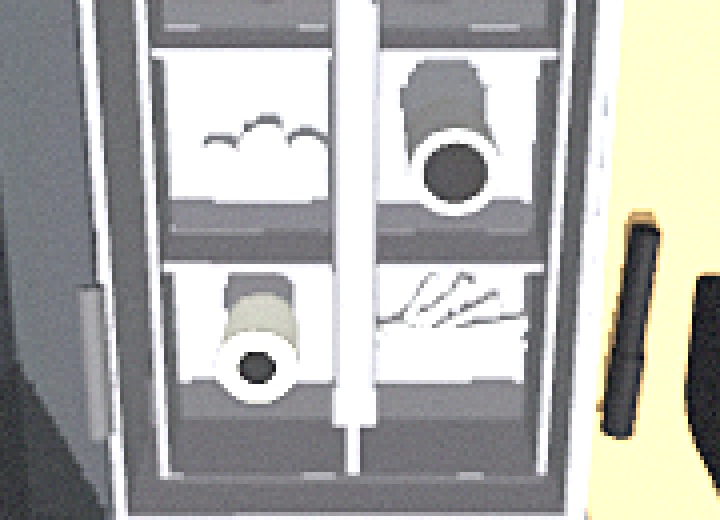

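```bash
cat >> h.py <<'E'
def unproj(pos,q,uv,z):
    c=r.camera_info("wrist");T=np.eye(4);T[:3,:3]=Ro.from_quat([*q[1:],q[0]]).as_matrix();T[:3,3]=pos
    M=T@c["hand_eye"];d=M[:3,:3]@np.linalg.solve(c["K"],[*uv,1]);o=M[:3,3];return o+d*(z-o[2])/d[2]
def box(X): # world->box frame
    c,s=np.cos(YAW),np.sin(YAW);d=np.array(X)[:2]-[BX,BY];return np.array([c*d[0]+s*d[1],-s*d[0]+c*d[1]])
E
python3 - <<'E'
from h import *
p,q=r.read_eef_pos(),r.read_ee_rot()
a=unproj(p,q,(289.6,127.5),.155);b=unproj(p,q,(288.6,306),.155)
print(a,b,(a+b)/2,np.linalg.norm(a-b),box(a),box(b))
for n,uv,z in (("socket",(200+472/4,70+215/4),.12),("coup",(200+455/4,200+172/4),.114),("bolt",(200+241/4,70+380/4),.122),("bush",(200+257/4,200+367/4),.108)):
    print(n,box(unproj(p,q,uv,z)))
# box rim inner? corners
for uv in ((366,60),(211,60)): print(box(unproj(p,q,uv,.13)))
E
```

```text
[ 0.5813 -0.0607  0.155 ] [0.5733 0.1696 0.155 ] [0.5773 0.0545 0.155 ] 0.23051058191594556 [-0.0047 -0.1096] [-0.0043  0.1209]
socket [-0.0398 -0.1131]
coup [-0.0397  0.0468]
bolt [ 0.0317 -0.0633]
bush [0.0318 0.1285]
[-0.0902 -0.1814]
[ 0.0831 -0.1816]
```

```bash
python3 - <<'E'
from fit import *
q=down(YAW+np.pi/2)
r.gripper_to(.06)
r.movel([.5787,.0155,.20],q,v=.2)
for z in (.15,.12,.090):
    r.movel([.5787,.0155,z],v=.08); F=r.read_wrist_force(); print(z,F)
    if abs(F[2])>8: break
st(); print(r.read_torque())
im=r.read_camera("wrist")[:,:,::-1]
cv2.imwrite("pics/w11.png",cv2.convertScaleAbs(im,alpha=1.6,beta=10))
s=r.read_camera("scene")[:,:,::-1];cv2.imwrite("pics/s11.png",cv2.resize(cv2.convertScaleAbs(s[80:280,190:390],alpha=2.0,beta=20),None,fx=3,fy=3))
E
```

```text
0.15 [ 0.6116 -0.2753  0.7375]
0.12 [-0.1376 -0.0467 -0.5933]
0.09 [-0.1552 -0.3562 -0.4767]
t 22.5667 p [0.5785 0.0153 0.0896] F [-0.1552 -0.3562 -0.4767] gap 0.06031500368286198
[ 0.043  -0.0972 -0.0161]
```

View pics/w11.png

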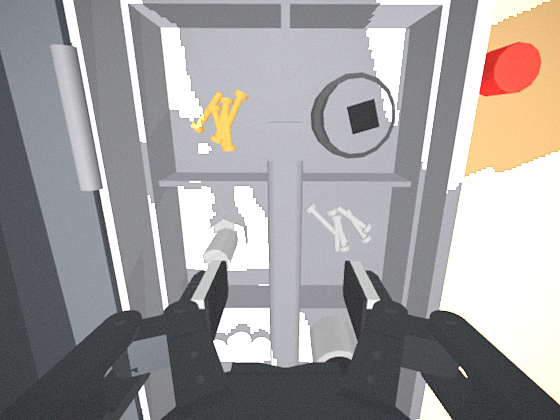

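View pics/s11.png

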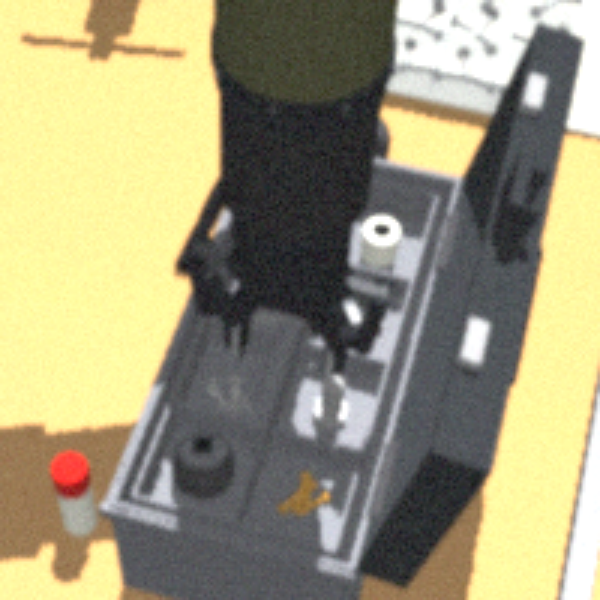

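```bash
python3 - <<'E'
from fit import *
r.movel([.5785,.0153,.093],v=.05)
r.gripper_to(0.0,effort=100); st(); print(r.read_torque())
p=r.read_eef_pos(); r.movel(p+[0,0,.006],v=.02); r.hold(.3); st(); print(r.read_torque(),r.read_torque())
im=r.read_camera("wrist")[:,:,::-1]
cv2.imwrite("pics/w12.png",cv2.convertScaleAbs(im,alpha=1.6,beta=10))
E
```

```text
t 23.4083 p [0.5789 0.0154 0.0933] F [ 1.6781 -0.2902  0.9816] gap 0.012370318410400876
[ 0.0252 -0.6378 -0.0719]
t 24.175 p [0.5788 0.0154 0.0991] F [ 0.0412  0.4797 -7.1177] gap 0.012280891641394263
[ 0.014  -0.1165 -0.0456] [ 0.014  -0.1165 -0.0456]
```

View pics/w12.png

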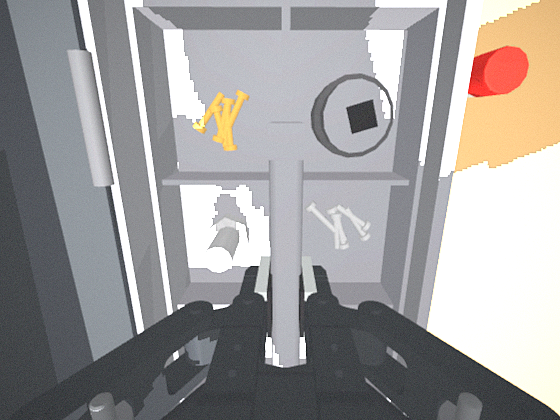

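```bash
python3 - <<'E'
from fit import *
p=r.read_eef_pos()
for z in (.13,.17,.20,.228):
    r.movel([p[0],p[1],z],v=.06); print(z,r.read_wrist_force(),r.read_torque(),r.read_finger_gap())
r.hold(.5); st()
im=r.read_camera("wrist")[:,:,::-1]
cv2.imwrite("pics/w13.png",cv2.convertScaleAbs(im,alpha=1.6,beta=10))
s=r.read_camera("scene")[:,:,::-1];cv2.imwrite("pics/s13.png",cv2.resize(cv2.convertScaleAbs(s[50:280,190:390],alpha=2.0,beta=20),None,fx=2.6,fy=2.6))
E
```

```text
0.13 [-0.7227  0.1023 -6.6495] [-0.0531 -0.0339 -0.0091] 0.011905164489948732
0.17 [-1.1879 -0.7136 -8.0907] [ 0.034  -0.0856 -0.0642] 0.012148624766387537
0.2 [-0.2247  0.3331 -8.8022] [-0.0061 -0.1119 -0.0002] 0.012039813448266103
0.228 [ 0.4241  0.2334 -7.9924] [ 0.0057 -0.1441  0.0393] 0.012328781818492106
t 27.4667 p [0.5788 0.0154 0.2279] F [ 0.2039  0.0558 -7.2544] gap 0.012208687893405878
```

View pics/w13.png

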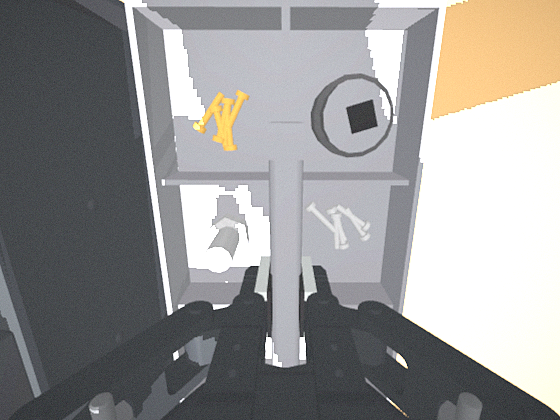

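View pics/s13.png

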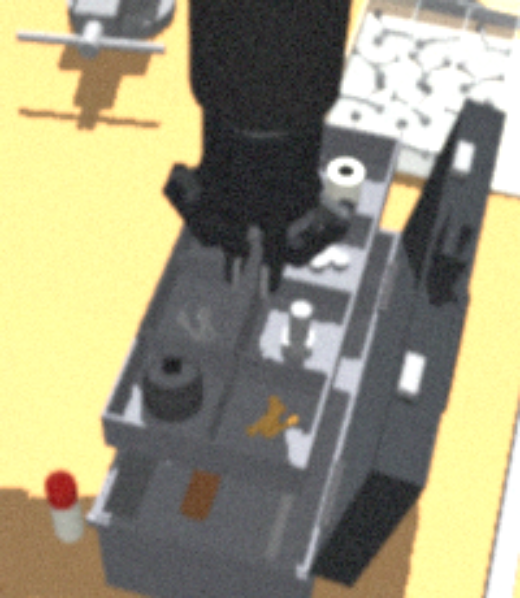

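```bash
python3 - <<'E'
from h import *
c,s=np.cos(YAW),np.sin(YAW)
for z in (.18,.21):
    print(z,(proj("scene",[.5773+c*-.073-s*-.168,.0545+s*-.073+c*-.168,z])-[190,50])*2.6,(proj("scene",[.5773+c*.073-s*-.168,.0545+s*.073+c*-.168,z])-[190,50])*2.6)
print(abs(r.read_qvel()).max(),r.read_clock())
r.finish_job()
E
```

```text
0.18 [[105.5633 464.9261]] [[295.8735 515.6541]]
0.21 [[102.572  443.7363]] [[298.9279 495.5032]]
0.0021747099406974487 27.5667
the job is handed in; nothing more can be done
```

The lid is open and the tray is held over the box. I handed the job in at about 27.6 s of the 56 s allowed.

- **Lid:** I gripped the lip lightly at 20 N and swung it along the hinge arc to about 1.75 rad. It stayed there after release, and it is still leaning back in the last scene picture.
- **Tray:** I gripped the handle about 39 mm from its middle, at the balance point I worked out from where the pieces sit. The moment about the jaw axis was near zero when the load came off, so the grip point was right. I lifted it straight up with a 100 N grip.
- **Last checks:**
  - The underside is about 0.21 m above the bench by arm travel. The tray's near corner in the scene picture agrees with 0.21 m rather than 0.18 m.
  - The handle and tray stayed at the same pixels in the wrist view through the lift, so there was no visible slip or tilt.
  - The wrist carries a steady 7–8 N and the joints are still.
  - The socket, bolt and bush are seen in the tray. The coupling is hidden behind the hand in the last views, but it was standing in its compartment before the lift.
- **Bystanders:** I did not measure them again at the end. The glue stick has not visibly moved in the last scene picture. I used the arm near none of the others.

**What disagreed:** the first lip grasp closed on air without disturbing the lid. Both cameras showed the fingertips about 43 mm short of the reported TCP. The pads therefore sit about 60 mm behind the TCP instead of the stated 19 mm. With an offset corrected for this, both grasps worked the first time.

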